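Swing the rest bar home under the gantry and bolt it

TASK

Swing the loose end of the dark rest bar in under the overhead gantry until the bar lies against its stop post, easing it on gently rather than ramming it. Then slide the locking bolt fully in behind the bar so that it cannot swing back, and let go. Do not knock the gantry or disturb the bottle, beaker and instrument case.

Things in the scene. Friction and masses are not known exactly. Their poses are not given: they have to be found in the camera images.
- frame: Stereotaxic base fixed to the bench: aluminium plate 12 mm thick, spanning -205 to +85 mm in its x and -377 to +47 mm in its y. Origin at bench level under the vertical pivot pin near one corner; z up. The pin is 16 mm thick; a 30 mm cap keeps the bar from lifting off. At home the bar lies along this frame's -y; push its free end towards +x (away from the robot) to get there.
- bar: Dark steel rest bar, loose on the pin, flat on the plate: 24 mm wide, 22 high, about 0.4 kg, with an open aluminium cup (38 mm across, 12 high) on top, 130 mm from the pin. Origin on its underside at the pin; x runs along it to the free end at 220 mm, z up. Friction alone keeps it where it is left (a few N to move). It starts 26 to 46 degrees short of home, swung towards the robot.
- bar_tip (a point): Middle of the bar's free end face, 11 mm above the plate. With the bar against the stop it is at about x = 0, y = -220 mm in the frame's axes.
- stop: Steel stop post on the plate, 16 mm thick, 36 mm high; origin at its foot on the plate's top, at x = +20, y = -205 mm in the frame. The bar's far side comes to rest against it.
- gantry: Fixed gantry over the base (origin, axes as frame). Beam: x -40 to -8, y -248 to +42 mm, underside 142 mm above the bench; it overhangs the bar's near side at home by 28 mm, so an upright gripper does not fit in. Carried by 20 mm posts on the far side at x = 65, y = 30 and -236. At y = -130 a block and column rise to 300 mm, and an 8 mm probe holder at x = 4 hangs to 75 mm above the bench.
- bolt (a joint): Travel of the locking bolt in m: 0 = drawn back, 0.045 = fully in; slides along the frame's +y, rubs with about 2 N, stays where it is left. Starts at 0 to 0.006. Fully in, its 12 mm round-nosed rod lies behind the near side of the bar's free end for its last 30 mm, with 1.5 mm play; it strikes the bar's end if the bar is not home.
- bolt_knob (a point): Middle of the black 20 mm cap (55 to 69 mm above the bench) on the bolt's upright handle, a 16 mm post from 15 mm above the bench; at x = -19.5, y = -351 mm (+ joint value) in the frame, clear of the gantry. The 12 mm rod, 23 mm above the bench, leads from it in +y through a guide block at y = -278 to -252 mm whose top is 38 mm above the bench.
- bottle: Clear round bottle with a blue cap, 70 mm wide, 150 mm high, origin at its foot: leave alone.
- beaker: Clear open beaker 68 mm wide, 90 mm high, origin at its foot: leave alone.
- case: Black instrument case with bright edges, 130 by 190 by 45 mm, origin under its centre: leave alone.
Things that resemble listed ones, but are neither listed nor needed, are in the scene too. Of the things like the bar, leave any that is green or red; of the rest the larger one is meant.

How it is judged:
On the way, in this order (a step that is already met when the one before it is completed fails the run):
1. the bar lies against the stop (free end within 3 mm), the bolt still drawn back (x of bar_tip in the frame of frame above -0.003 m and value of joint bolt below 0.012 m), for 0.2 s.
2. the bolt is fully in behind the bar (the last 5 mm are not asked) (value of joint bolt above 0.04 m), for 0.2 s.
At the end, for the whole second after the job is handed in: The bar lies flat and at rest against the stop, its free end within 3 mm of home, and the bolt is in by more than 40 of its 45 mm behind it (x of bar_tip in the frame of frame above -0.003 m and z of bar_tip in the frame of frame below 0.027 m and value of joint bolt above 0.04 m and linear speed of bar below 0.01 m/s); the robot touches nothing.
It fails at once if the bar is rammed against the stop post with more than 40 N (contact force between stop and bar above 40 N).
It fails at once if the robot knocks the gantry with more than 8 N (contact force between any of the fingers, the arm and gantry above 8 N).
It fails at once if the bottle, beaker or case is moved by more than 20 mm (distance of any of bottle, beaker, case from where it was at the start of the episode above 0.02 m).
It fails at once if the bottle or beaker is tipped (angle between any of bottle, beaker's own z axis and vertical above 0.3 rad).
It also fails if it takes over 50 s, if anything falls off the work surface, if the arm or the gripper's body presses on something with over 40 N, if the wrist force passes 120 N, or if a joint passes its speed limit or range.

ROBOT

A 6-joint arm with a two-finger parallel gripper is mounted at the origin on the work surface. World frame = base frame: x ahead of the robot, y to its left, z up, the work surface at z = 0. Lengths are in m, angles in rad, forces in N, time in s.
With the tool pointing down it reaches from about 0.25 to 0.725 m from the base axis. Payload 4 kg.
Tool frame: the origin (TCP) lies on the front face of the gripper's body, between the roots of the fingers; the fingertips stand 73 mm ahead of it and the grasp point (between the pads) lies 54 mm ahead of it; z points along the fingers, y is the line along which they close (so a half turn about z gives the same grasp; the last joint's range is limited). The gripper opens to 85 mm and grips with 20 to 120 N. Pads are 22 mm wide; open, the fingers measure 114 mm over their backs; the gripper's body (76 mm by 85 mm) begins 54 mm behind the grasp point. The pads swing forward as they close: fully open they stand 13 mm farther back than shut.
Start: joints at [-1.118, 0.241, 0.005, 1.335, 0, 1.571], TCP at [0.219, -0.45, 0.304] pointing down, gripper open.
Joint ranges: [-2.72, 2.72], [-1.05, 1.87], [-1.09, 1.28], [-1.99, 2.15], [-1.42, 1.44], [-3.14, 3.14]. Speed limits (rad/s): [2.79, 2.79, 3.14, 3.14, 3.14, 3.14].

INTERFACE

Orientations are given as a unit quaternion [x, y, z, w].
In Python, from workcell import bot gives the robot as it stands. The module is installed in compiled form; this text tells all that it offers.
- The arm moves only by the tool step_arm, never from a script. Its argument "rows" is a list of rows, each a list of 2 entries, a list of its own where there are three numbers: the shift along the tool's x, y, z in mm, then the turn about the tool's z in degrees. A call has 1 to 12 rows; each row is the pose to reach, as a shift and turn from the pose commanded when the call began, along the tool's axes at that moment; what a row does not reach only later rows make up. A row lasts 1/8 s, in which the tool goes at most 62.5 mm and 10.7 degrees, less where a joint would pass 70% of its speed; a pose out of reach is approached as far as the arm can. A call with a gripper value outside its range is refused whole. "claw" is the gripper's target within -1 to 1 (shut at 1, half-way at 0, fully open at -1), set as the call begins (left out, the last holds). The fingers move at their own pace and stop on an object; the grip force is fixed at half the most. Time passes only in rows, so rows that repeat a pose let the fingers close. It gives the time, the measured TCP pose, the force, the opening and the grip force at its end, in the units of the state.
- bot.get_obs(): the state, without advancing time (a new reading comes with each control period).
- bot.camera(name): name is "scene" or "top" or "wrist"; returns (picture, depth): 400x640x3 uint8, red, green, blue; 400x640 float32, m along the optical axis (not along the pixel's ray), 0 where there is no reading.
- bot.camera_params(name): a dict with "fx", "fy", "cx", "cy" (pixels), "pose" (4x4, takes a point from camera to world coordinates). Camera axes: x right, y up, looking along -z (the intrinsics and any distortion apply to the point x, -y, -z); pixel columns grow to the right and rows downward; lengths in m; the calibration is good to about 2 mm. A picture is of the moment at which its call begins: read the wrist's pose just before it. camera_params takes no time and is no camera call; for the wrist camera it gives the pose at the moment of the call.
- bot.job_done(): hands the job in; it is judged then, once.
Trained networks look in the newest picture that a camera, given by its name, has taken for a name from the list of things; names that differ only in an ending like _2 or _b are one class to them, and where a whole thing is asked for, a point or a joint stands for the part that bears it (a point fixed in the world has none). Each returns a list of dicts, best first, with "score" (0 to 1); they miss things now and then, are a little off and sometimes report something else, mostly with a low value. They report only what shows in the picture. A call takes as long as a camera call. They do not tell look-alikes from the thing itself.
- bot.trace(target, camera): "pixels" (400x640 bool, what is visible of it) and "uv" ([column, row] in pixels, amid what is visible of it).
The state is a dict: "clock": time; "joint_pos": joint angles; "joint_vel": joint speeds; "tau": joint torques, N m; "eef_pos": TCP position; "tool_rot": TCP orientation; "ft_force": force on the tool from outside, world axes, zero at the start; "ft_torque": the same for the moment, N m; "grip_width": finger opening in m; "grasp_force": force on a finger pad.
Only numpy, scipy, OpenCV 4.12 (cv2) and the standard library are available. Lean on these libraries where they do the work, as an engineer would, in place of code of your own. Each camera call takes 0.05 s, during which the arm holds its last target. There are 200 camera calls.

## Working session

There is one attempt and no reset: what is moved stays moved. The work goes in short steps, Python scripts to look and compute and a tool call to move; the robot and the scene stay as the last step left them, time stands still between calls to the robot, and variables do not carry over. Pictures are saved under pics/ and viewed, at most 13 in all, crops included, and the job is handed in when it is done.

Besides the shell and the picture viewer there is one more tool, called after "Emit:" as a command line: name --argument value ..., lists and objects as JSON in quotes. step_arm: Moves the arm, as the interface text tells. Its arguments: {"type":"object","properties":{"rows":{"type":"array"},"claw":{"type":"number"}},"required":["rows"]}

```bash
mkdir -p pics; cat > h.py <<'E'
import numpy as np, cv2
from workcell import bot
def shot(n,f):
    p,d=bot.camera(n); cv2.imwrite('pics/'+f+'.png',p[:,:,::-1]); np.save('pics/'+f+'.npy',d); return p,d,bot.camera_params(n)
def unproj(u,v,d,c):
    u,v,d=map(np.asarray,(u,v,d))
    P=np.stack([(u-c['cx'])/c['fx']*d,-(v-c['cy'])/c['fy']*d,-d,np.ones_like(d)],-1)
    return (P@np.array(c['pose']).T)[...,:3]
def proj(X,c):
    X=np.atleast_2d(X); P=np.c_[X,np.ones(len(X))]@np.linalg.inv(c['pose']).T
    return np.c_[c['cx']+c['fx']*P[:,0]/-P[:,2], c['cy']-c['fy']*P[:,1]/-P[:,2]]
E
python3 - <<'E'
from h import *
o=bot.get_obs(); print(o)
for n in ('scene','top'):
    p,d,c=shot(n,n+'1'); print(n,{k:c[k] for k in c})
    for t in ('bar','bolt_knob','stop','frame','gantry','case','bottle','beaker'):
        for r in bot.trace(t,n)[:3]:
            m=r['pixels']&(d>0); v,u=np.nonzero(m)
            if len(u)==0: continue
            X=unproj(u,v,d[m],c); print(n,t,round(r['score'],2),np.round(r['uv']),len(u),np.round(np.median(X,0),3),np.round(X.min(0),3),np.round(X.max(0),3))
a=cv2.imread('pics/scene1.png');b=cv2.imread('pics/top1.png')
E
```

```text
{'clock': 0.0, 'joint_pos': array([-1.11800970e+00,  2.41415620e-01,  3.71058107e-03,  1.33519061e+00,
        5.27244218e-06,  1.57081244e+00]), 'joint_vel': array([-0.00047715, -0.00017183, -0.00186944,  0.00051131,  0.00268604,
        0.0014808 ]), 'tau': array([ 4.50887483e-04, -3.72318900e+01,  2.52406955e+01,  1.71002682e-02,
       -9.43310795e-06, -1.14003416e-05]), 'eef_pos': array([ 0.21852635, -0.44918096,  0.30300627]), 'tool_rot': array([ 9.74483576e-01,  2.24456362e-01, -2.33051219e-04, -1.02346793e-03]), 'ft_force': array([ 0.64528162,  0.70170979, -0.52487309]), 'ft_torque': array([-0.04979569,  0.03901584, -0.01449821]), 'grasp_force': 0.0, 'grip_width': 0.0858358131720105}
scene {'fx': 381.65539760730303, 'fy': 381.65539760730303, 'cx': 315.2704184091001, 'cy': 196.55612575460918, 'pose': array([[-0.30293267, -0.72129916,  0.62286381,  1.23079104],
       [ 0.95292408, -0.22038165,  0.20824895,  0.2681288 ],
       [-0.01294204,  0.65662733,  0.75410414,  0.99192912],
       [ 0.        ,  0.        ,  0.        ,  1.        ]])}
scene bar 0.96 [336. 252.] 571 [0.6
[... 1634 characters left out ...]
[0.377 0.577 0.029]
top bolt_knob 0.47 [364. 171.] 137 [ 0.621 -0.117  0.027] [ 0.61  -0.151  0.006] [ 0.634 -0.068  0.075]
top bolt_knob 0.41 [195. 175.] 514 [0.582 0.409 0.102] [ 0.555  0.387 -0.002] [0.622 0.45  0.157]
top frame 0.65 [317. 176.] 11387 [0.597 0.05  0.013] [ 0.435 -0.172 -0.01 ] [0.775 0.282 0.303]
top gantry 0.97 [297. 153.] 2020 [0.645 0.098 0.165] [ 0.608 -0.051 -0.008] [0.798 0.284 0.303]
top case 0.62 [479. 203.] 2674 [ 0.541 -0.487  0.044] [ 0.465 -0.611 -0.008] [ 0.618 -0.391  0.055]
top bottle 0.87 [195. 175.] 510 [0.583 0.41  0.104] [0.555 0.387 0.002] [0.62  0.457 0.157]
top beaker 0.66 [210. 232.] 425 [0.421 0.378 0.042] [ 0.388  0.335 -0.006] [0.454 0.414 0.099]
```

View pics/scene1.png

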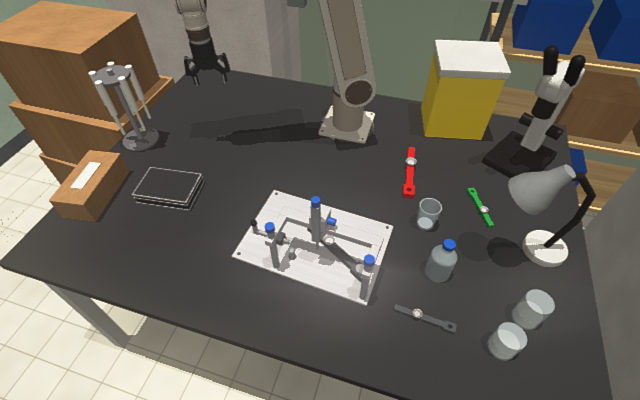

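View pics/top1.png

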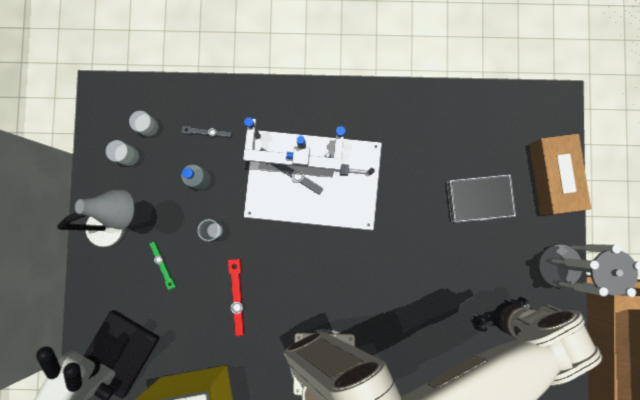

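The things like the bar, in the top view, are:
- Red at (236,292) and green at (164,268): both excluded by colour.
- Small dark one at (206,132), lying loose on the bench.
- Larger dark one at (297,178), on the plate's pin. This is the one meant. Its free end is near (320,190), and the bolt knob is near (371,171).

Next I'll fit the frame pose and check it in an enlarged crop.

```bash
cat > fit.py <<'E'
from h import *
from scipy.optimize import minimize
p=cv2.imread('pics/top1.png'); d=np.load('pics/top1.npy'); c=bot.camera_params('top')
v,u=np.nonzero(d>0); X=unproj(u,v,d[v,u],c); g=p[v,u].astype(int)
m=(abs(X[:,2]-.012)<.012)&(g.min(1)>110)&(X[:,0]>.4)&(X[:,0]<.83)&(abs(X[:,1]-.05)<.27)
# rays on plane z=.012 (calibrated) 
def plane(u,v,z):
    A=unproj(u,v,np.ones(len(u)),c); o=np.array(c['pose'])[:3,3]; r=A-o; return o+r*((z-o[2])/r[:,2])[:,None]
P=plane(u[m].astype(float),v[m].astype(float),.012)
lab=np.zeros(d.shape,np.uint8); lab[v[m],u[m]]=1
n,L,s,_=cv2.connectedComponentsWithStats(lab); k=1+np.argmax(s[1:,4])
P=P[L[v[m],u[m]]==k]
rect=cv2.minAreaRect(P[:,:2].astype(np.float32)); print(rect)
# robust: edge fit by fixed-size box maximising inside
def cost(q):
    a=q[2]; R=np.array([[np.cos(a),-np.sin(a)],[np.sin(a),np.cos(a)]]); l=(P[:,:2]-q[:2])@R
    e=np.maximum(0,np.maximum([-.205,-.377]-l,l-[.085,.047])); 
    return e.sum()
best=None
for a0 in np.linspace(-.2,.1,13):
    r=minimize(cost,[*(np.array(rect[0])-[[-.06*np.cos(a0)+.165*np.sin(a0)],[-.06*np.sin(a0)-.165*np.cos(a0)]][0:2] and np.array(rect[0])-np.array([-.06*np.cos(a0)+.165*np.sin(a0),-.06*np.sin(a0)-.165*np.cos(a0)])),a0],method='Nelder-Mead',options=dict(xatol=1e-5,fatol=1e-6,maxiter=2000))
    if best is None or r.fun<best.fun: best=r
print(best.x,np.degrees(best.x[2]),best.fun,len(P))
E
sed -i 's/r=minimize(cost.*/ctr=np.array([-.06*np.cos(a0)+.165*np.sin(a0),-.06*np.sin(a0)-.165*np.cos(a0)]); r=minimize(cost,[*(np.array(rect[0])-ctr),a0],method="Nelder-Mead",options=dict(xatol=1e-5,fatol=1e-6,maxiter=2000))/' fit.py
cat >> fit.py <<'E'
q=best.x;a=q[2];R=np.array([[np.cos(a),-np.sin(a)],[np.sin(a),np.cos(a)]])
def W(x,y,z): return np.r_[R@[x,y]+q[:2],z]
S=4; x0,y0=235,105; im=cv2.resize(p[y0:y0+140,x0:x0+160],None,fx=S,fy=S,interpolation=cv2.INTER_CUBIC)
def dr(x,y,z,col):
    t=(proj(W(x,y,z),c)[0]-[x0,y0]+.5)*S; cv2.circle(im,tuple(int(i) for i in t),3,col,-1)
for x in(-.205,.085):
    for y in(-.377,.047): dr(x,y,.012,(0,0,255))
dr(0,0,.034,(0,255,0)); dr(.02,-.205,.048,(255,0,255)); dr(-.0195,-.351,.069,(0,255,255))
for x in(-.04,-.008):
    for y in(-.248,.042): dr(x,y,.165,(255,255,0))
cv2.imwrite('pics/crop1.png',im)
# bar from depth: points above plate 
l=(X[:,:2]-q[:2])@R
mm=(l[:,0]>-.2)&(l[:,0]<-.045)&(l[:,1]>-.24)&(l[:,1]<0)&(g.max(1)<130)&(abs(X[:,2]-.034)<.01)
b=l[mm]; ang=np.degrees(np.arctan2(-b[:,0],-b[:,1])); print('bar dark pts',len(b),np.median(ang),ang.min(),ang.max(),np.hypot(*b.T).max())
E
python3 fit.py
```

```text
((0.5949528217315674, 0.04938970506191254), (0.42651399970054626, 0.2957289218902588), 85.45086669921875)
[ 0.66553017  0.20960156 -0.07815945] -4.478206482542803 0.036369019014742106 7866
bar dark pts 166 27.36458041586708 20.040939512148825 33.82419243756469 0.21759889133685908
```

View pics/crop1.png

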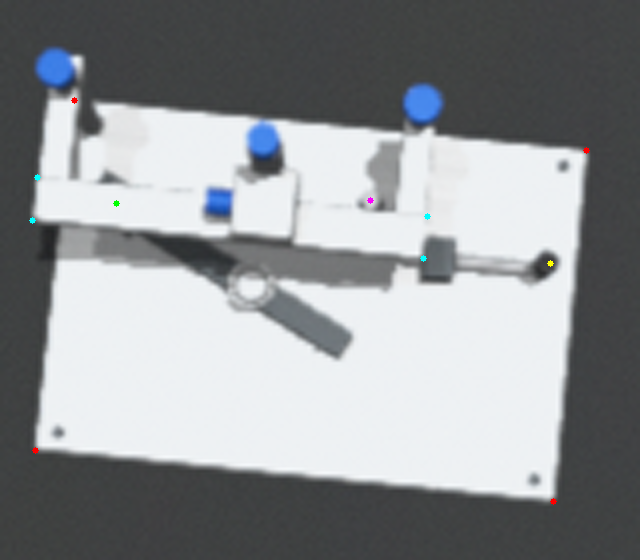

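The crop confirms it. The dark bar with the cup lies on the plate's pin, its free end at crop (340,345), about 27° short of home. The fitted corners, beam and knob dots all match. I'll move towards the base now, and check on the way how the arm treats a pose at the edge of its reach.

Emit:
step_arm --rows '[[[609,74,0],0],[[609,74,0],0],[[609,74,0],0],[[609,74,0],0],[[609,74,0],0],[[609,74,0],0],[[609,74,0],0],[[609,74,0],0],[[609,74,0],0],[[609,74,0],0],[[609,74,0],0],[[609,74,0],0]]' --claw -1

```text
clock: 2.4
eef_pos: [0.7655, -0.2395, 0.2882]
tool_rot: [0.974, 0.225, 0.015, 0.009]
ft_force: [-1.1, -0.4, 1.0]
grip_width: 0.0854
grasp_force: 0.0
```

Emit:
step_arm --rows '[[[150,20,0],0],[[150,20,0],0],[[150,20,0],0],[[150,20,0],0]]'

```text
clock: 2.9
eef_pos: [0.8181, -0.1748, 0.2566]
tool_rot: [0.973, 0.225, 0.042, 0.022]
ft_force: [-0.1, 0.6, -0.6]
grip_width: 0.0854
grasp_force: 0.0
```

```bash
python3 - <<'E'
from h import *
o=bot.get_obs(); print(np.round(o['joint_pos'],3),o['tool_rot'],o['eef_pos'],o['clock'])
from scipy.spatial.transform import Rotation as R
print(R.from_quat(o['tool_rot']).as_matrix()[:,2])
# gripper shape from cameras
for n in('scene','top'):
    p,d,c=shot(n,n+'2'); v,u=np.nonzero(d>0); X=unproj(u,v,d[v,u],c)
    L=(X-o['eef_pos'])@R.from_quat(o['tool_rot']).as_matrix()
    k=(abs(L[:,0])<.07)&(abs(L[:,1])<.08)&(L[:,2]>-.15)&(L[:,2]<.08)
    for z0 in np.arange(-.15,.08,.015):
        s=L[k&(L[:,2]>=z0)&(L[:,2]<z0+.015)]
        if len(s)>3: print(n,round(z0,3),len(s),np.round(np.percentile(s[:,0],[1,99]),3),np.round(np.percentile(s[:,1],[1,99]),3))
p=cv2.imread('pics/scene2.png'); t=proj(o['eef_pos'],c) 
c=bot.camera_params('scene'); t=proj(o['eef_pos'],c)[0].astype(int); print(t)
im=p[max(0,t[1]-90):t[1]+60,max(0,t[0]-100):t[0]+100]; cv2.imwrite('pics/g2.png',cv2.resize(im,None,fx=4,fy=4,interpolation=cv2.INTER_CUBIC)[:600,:800])
E
```

```text
[-0.209  1.042  1.274  1.708 -0.004  2.479] [0.97330613 0.22451921 0.04232    0.02180195] [ 0.81813112 -0.17480641  0.25659088] 2.9
[ 0.09217054 -0.02343665 -0.99546738]
scene -0.15 177 [-0.004  0.037] [-0.037  0.032]
scene -0.135 158 [-0.     0.035] [-0.035  0.028]
scene -0.12 122 [-0.001  0.035] [-0.036  0.031]
scene -0.105 278 [-0.008  0.038] [-0.038  0.033]
scene -0.09 162 [-0.003  0.038] [-0.038  0.032]
scene -0.075 166 [-0.003  0.038] [-0.038  0.032]
scene -0.06 73 [-0.012  0.034] [-0.065  0.065]
scene -0.045 310 [-0.013  0.02 ] [-0.07   0.066]
scene -0.03 206 [-0.01  0.02] [-0.071  0.069]
scene -0.015 227 [-0.015  0.018] [-0.073  0.071]
scene -0.0 209 [-0.013  0.014] [-0.074  0.071]
scene 0.015 48 [-0.003  0.012] [-0.058  0.061]
scene 0.03 55 [-0.01   0.013] [-0.057  0.055]
scene 0.045 40 [-0.01   0.011] [-0.057  0.054]
top -0.105 8 [0.008 0.026] [-0.039 -0.029]
top -0.09 4 [0.006 0.026] [-0.039 -0.029]
top -0.075 7 [0.009 0.023] [-0.038 -0.032]
top -0.06 18 [-0.01   0.009] [-0.069 -0.038]
top -0.045 65 [-0.011  0.013] [-0.071 -0.038]
top -0.03 23 [-0.011  0.016] [-0.073 -0.036]
top -0.015 22 [-0.011  0.018] [-0.074 -0.035]
top -0.0 24 [-0.011  0.012] [-0.075 -0.047]
[193 233]
```

View pics/g2.png

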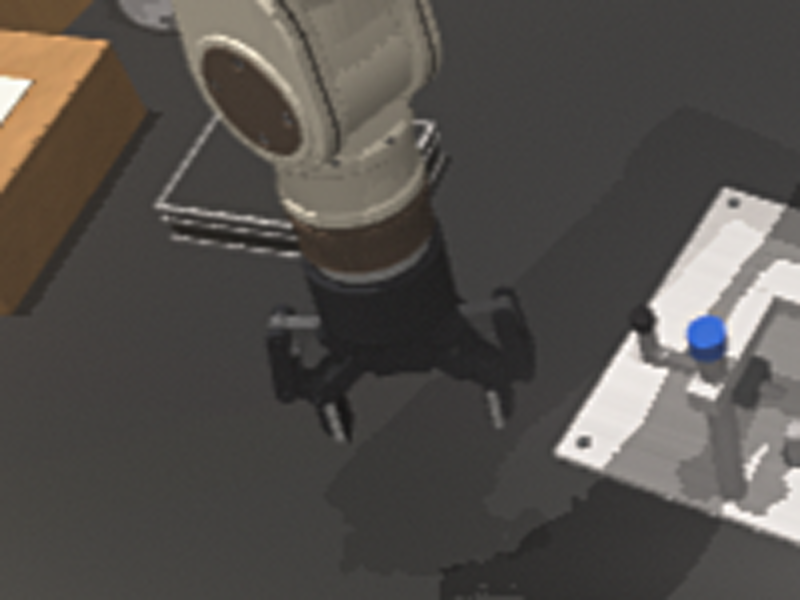

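The gripper is slim: about ±20 mm thick across its closing line near the fingers, with a cylinder of 38 mm radius from about 60 mm above the TCP. At the edge of reach the tool leaned outward by 5°. I'll check whether that lean stays when the arm comes back in.

Emit:
step_arm --rows '[[[-100,0,0],0],[[-100,0,0],0],[[-100,0,0],0]]'

```text
clock: 3.38
eef_pos: [0.7214, -0.2214, 0.2457]
tool_rot: [0.974, 0.222, 0.037, 0.019]
ft_force: [1.0, 1.4, 0.3]
grip_width: 0.0853
grasp_force: 0.0
```

```bash
python3 - <<'E'
from h import *
o=bot.get_obs(); print(np.round(o['joint_pos'],3),o['tool_rot'],o['eef_pos'],o['clock'])
from scipy.spatial.transform import Rotation as R
print(R.from_quat(o['tool_rot']).as_matrix())
E
```

```text
[-0.299  0.75   0.667  1.404  0.003  2.395] [0.97416196 0.2220011  0.03681152 0.0192066 ] [ 0.72141002 -0.22140778  0.24567452] 3.375
[[ 0.89872085  0.431116    0.08024854]
 [ 0.4339441  -0.90069324 -0.02107629]
 [ 0.063193    0.05376508 -0.99655204]]
```

The lean stays, because each call starts from the pose actually reached. That gives me a way to tilt the gripper by about 30°, enough to get in under the beam. First I'll turn the tool half round, to stay clear of the last joint's limit, and raise it.

Emit:
step_arm --rows '[[[78,-61,-54],-150],[[78,-61,-54],-150],[[78,-61,-54],-150],[[78,-61,-54],-150],[[78,-61,-54],-150],[[78,-61,-54],-150],[[78,-61,-54],-150],[[78,-61,-54],-150],[[78,-61,-54],-150],[[78,-61,-54],-150],[[78,-61,-54],-150],[[78,-61,-54],-150]]' --claw 1

```text
clock: 4.88
eef_pos: [0.7666, -0.1303, 0.3059]
tool_rot: [0.215, 0.975, -0.002, 0.048]
ft_force: [0.2, -0.5, -0.6]
grip_width: -0.0002
grasp_force: 0.0
```

```bash
cat > st.py <<'E'
from h import *
from scipy.spatial.transform import Rotation as R
o=bot.get_obs(); M=R.from_quat(o['tool_rot']).as_matrix()
print(np.round(o['joint_pos'],3),'pos',np.round(o['eef_pos'],4),'t',o['clock']); print(np.round(M,3),'lean',np.degrees(np.arccos(-M[2,2])))
print('F',np.round(o['ft_force'],1))
E
python3 st.py
```

```text
[-0.166  0.813  0.939  1.6   -0.008  0.268] pos [ 0.7666 -0.1303  0.3059] t 4.875
[[-0.903  0.42   0.093]
 [ 0.419  0.907 -0.024]
 [-0.095  0.018 -0.995]] lean 5.522411568826836
F [ 0.2 -0.5 -0.6]
```

Emit:
step_arm --rows '[[[-288,90,-30],-21],[[-288,90,-30],-21],[[-288,90,-30],-21],[[-288,90,-30],-21],[[-288,90,-30],-21],[[-288,90,-30],-21],[[-288,90,-30],-21],[[-288,90,-30],-21]]'

```text
clock: 5.88
eef_pos: [0.8402, -0.1344, 0.2728]
tool_rot: [0.036, 0.996, -0.014, 0.077]
ft_force: [-0.7, 0.2, -0.0]
grip_width: -0.0002
grasp_force: 0.0
```

```bash
python3 st.py
```

```text
[-0.156  1.025  1.275  1.663 -0.009 -0.085] pos [ 0.8402 -0.1344  0.2728] t 5.875
[[-0.985  0.074  0.153]
 [ 0.069  0.997 -0.033]
 [-0.155 -0.022 -0.988]] lean 8.996570370140887
F [-0.7  0.2 -0. ]
```

Emit:
step_arm --rows '[[[-90,-10,-500],0],[[-90,-10,-500],0],[[-90,-10,-500],0],[[-90,-10,-500],0],[[-90,-10,-500],0],[[-90,-10,-500],0],[[-90,-10,-500],0],[[-90,-10,-500],0],[[-90,-10,-500],0],[[-90,-10,-500],0]]'

```text
clock: 7.12
eef_pos: [0.6695, -0.1064, 0.5457]
tool_rot: [0.036, 0.994, -0.017, 0.103]
ft_force: [-0.2, 0.8, -0.2]
grip_width: 0.0001
grasp_force: 0.0
```

```bash
python3 st.py
```

```text
[-0.155  0.646  1.274  1.99  -0.009 -0.084] pos [ 0.6695 -0.1064  0.5457] t 7.125
[[-0.976  0.074  0.203]
 [ 0.067  0.997 -0.041]
 [-0.205 -0.026 -0.978]] lean 11.942317457517143
F [-0.2  0.8 -0.2]
```

Emit:
step_arm --rows '[[[-100,0,-450],0],[[-100,0,-450],0],[[-100,0,-450],0],[[-100,0,-450],0],[[-100,0,-450],0],[[-100,0,-450],0],[[-100,0,-450],0],[[-100,0,-450],0],[[-100,0,-450],0],[[-100,0,-450],0],[[-100,0,-450],0],[[-100,0,-450],0]]'

```text
clock: 8.62
eef_pos: [0.5378, -0.078, 0.6711]
tool_rot: [0.035, 0.99, -0.02, 0.136]
ft_force: [0.3, -0.6, 0.5]
grip_width: -0.0001
grasp_force: 0.0
```

```bash
python3 st.py
```

```text
[-0.139  0.421  1.274  2.149 -0.013 -0.069] pos [ 0.5378 -0.078   0.6711] t 8.625
[[-0.961  0.075  0.267]
 [ 0.064  0.997 -0.05 ]
 [-0.27  -0.031 -0.962]] lean 15.75430906103548
F [ 0.3 -0.6  0.5]
```

Emit:
step_arm --rows '[[[160,-25,-440],0],[[160,-25,-440],0],[[160,-25,-440],0],[[160,-25,-440],0],[[160,-25,-440],0],[[160,-25,-440],0],[[160,-25,-440],0],[[160,-25,-440],0],[[160,-25,-440],0],[[160,-25,-440],0],[[160,-25,-440],0],[[160,-25,-440],0]]'

```text
clock: 10.12
eef_pos: [0.476, -0.1051, 0.7336]
tool_rot: [0.035, 0.98, -0.031, 0.194]
ft_force: [-0.2, -0.5, 0.6]
grip_width: -0.0001
grasp_force: 0.0
```

```bash
python3 st.py
```

```text
[-0.222  0.3    1.274  2.149  0.01  -0.148] pos [ 0.476  -0.1051  0.7336] t 10.125
[[-0.922  0.081  0.378]
 [ 0.057  0.996 -0.075]
 [-0.383 -0.048 -0.923]] lean 22.687690762788037
F [-0.2 -0.5  0.6]
```

Emit:
step_arm --rows '[[[150,10,-440],0],[[150,10,-440],0],[[150,10,-440],0],[[150,10,-440],0],[[150,10,-440],0],[[150,10,-440],0],[[150,10,-440],0],[[150,10,-440],0],[[150,10,-440],0],[[150,10,-440],0],[[150,10,-440],0],[[150,10,-440],0]]'

```text
clock: 11.62
eef_pos: [0.4135, -0.098, 0.7884]
tool_rot: [0.035, 0.966, -0.044, 0.251]
ft_force: [0.3, 0.8, -0.2]
grip_width: 0.0
grasp_force: 0.0
```

```bash
python3 st.py; cat >> fit.py <<'E'
print('W',[ (n,np.round(W(*t),4)) for n,t in dict(hometip=(0,-.22,.023),stop=(.02,-.205,.012),knob=(-.0195,-.351,.062),push=(-.013,-.2,.025)).items()])
print('R',R,'q',q)
# bar angle by fitting a rectangle strip over dark points incl. shadows excluded
from scipy.optimize import minimize
th=np.radians(27.4)
for th in np.radians(np.arange(24,34,1)):
    e=np.array([-np.sin(th),-np.cos(th)]); n=np.array([np.cos(th),-np.sin(th)])*1
    s=b@e; t=b@n; k=(s>.155)
    print(round(np.degrees(th)),np.round(np.percentile(t[k],[2,50,98])*1e3,1),round(s.max()*1e3,1),k.sum())
E
python3 fit.py | tail -14
```

```text
[-0.242  0.18   1.274  2.149  0.017 -0.164] pos [ 0.4135 -0.098   0.7884] t 11.625
[[-0.871  0.09   0.483]
 [ 0.046  0.994 -0.102]
 [-0.489 -0.066 -0.87 ]] lean 29.568087650441992
F [ 0.3  0.8 -0.2]
bar dark pts 166 27.36458041586708 20.040939512148825 33.82419243756469 0.21759889133685908
W [('hometip', array([ 0.6484, -0.0097,  0.023 ])), ('stop', array([0.6695, 0.0037, 0.012 ])), ('knob', array([ 0.6187, -0.1388,  0.062 ])), ('push', array([0.637 , 0.0112, 0.025 ]))]
R [[ 0.9969471   0.07807989]
 [-0.07807989  0.9969471 ]] q [ 0.66553017  0.20960156 -0.07815945]
24 [-19.2  -9.1   0.8] 217.5 121
25 [-15.7  -6.    3.7] 217.6 121
26 [-12.4  -2.7   6.9] 217.6 121
27 [-9.2  0.6 10.1] 217.5 121
28 [-6.1  3.7 13.3] 217.5 121
29 [-3.   7.1 16.5] 217.5 121
30 [-0.  10.3 20. ] 217.5 120
31 [ 3.  13.3 23.6] 217.4 120
32 [ 5.9 16.6 27.2] 217.2 120
33 [ 8.7 19.8 30.7] 216.9 119
```

The lean is now 29.6°, which by my numbers clears the beam edge by about 7 mm at the home position. The bar is about 27° short. I'll come down on the near side.

Emit:
step_arm --rows '[[[245,155,469],0],[[245,155,469],0],[[245,155,469],0],[[245,155,469],0],[[245,155,469],0],[[245,155,469],0],[[245,155,469],0],[[245,155,469],0],[[245,155,469],0],[[245,155,469],0],[[245,155,469],0]]'

```text
clock: 13.0
eef_pos: [0.4375, 0.0196, 0.2462]
tool_rot: [0.034, 0.967, -0.044, 0.247]
ft_force: [-0.8, 0.1, 0.7]
grip_width: -0.0001
grasp_force: 0.0
```

```bash
python3 st.py; cat > plan.py <<'E'
from h import *
import sys
from scipy.spatial.transform import Rotation as Rr
a=-.07815945; q=np.array([.66553,.2096]); F=np.array([[np.cos(a),-np.sin(a)],[np.sin(a),np.cos(a)]])
o=bot.get_obs(); M=Rr.from_quat(o['tool_rot']).as_matrix(); T=o['eef_pos']
def W(x,y,z): return np.r_[F@[x,y]+q,z]
def fr(P): P=np.atleast_2d(P); return np.c_[(P[:,:2]-q)@F,P[:,2]]
def lead(): return T+M@[-.011,0,.073]   # leading (outward) lower edge of shut fingers
def to(x,y,z): # shift in tool mm to bring leading edge to frame x,y, world z
    return np.round(M.T@(W(x,y,z)-lead())*1e3,1)
print('lead in frame',np.round(fr(lead())[0]*1e3,1),'clock',o['clock'],'F',np.round(o['ft_force'],1))
print('frame +x 10mm in tool',np.round(M.T@np.r_[F@[.01,0],0]*1e3,2),'frame +y',np.round(M.T@np.r_[F@[0,.01],0]*1e3,2),'up',np.round(M.T@[0,0,.01]*1e3,2))
# clearance of body box (38 x 42.5 halves, from TCP back) to beam near edge
s=np.linspace(0,.14,141); 
for y in(-.0425,0,.0425):
    P=np.array([T+M@[-.038,y,-k] for k in s]); f=fr(P); k=(f[:,2]>.142)&(f[:,2]<.19)
    if k.any(): print('body clearance mm to beam',round((-.04-f[k,0].max())*1e3,1),'y',np.round(f[k,1].mean()*1e3))
E
python3 - <<'E'
from plan import *
print(to(-.135,-.195,.0265))
d=np.load('pics/top1.npy'); c=bot.camera_params('top'); v,u=np.nonzero(d>0); f=fr(unproj(u,v,d[v,u],c))
for z0,z1 in((.13,.2),(.2,.25),(.25,.31)):
    k=(f[:,2]>z0)&(f[:,2]<z1)&(f[:,0]>-.09)&(f[:,0]<.09)&(f[:,1]>-.26)&(f[:,1]<.05)
    for ya,yb in((-.26,-.17),(-.165,-.1),(-.09,.05)):
        g=f[k&(f[:,1]>ya)&(f[:,1]<yb)]
        if len(g)>5: print(z0,ya,len(g),np.round(np.percentile(g,[1,99],axis=0)*1e3).tolist())
E
```

```text
[ 0.131 -0.116 -0.651  0.554 -0.164  0.162] pos [0.4375 0.0196 0.2462] t 13.0
[[-0.876  0.088  0.475]
 [ 0.045  0.994 -0.102]
 [-0.481 -0.069 -0.874]] lean 29.045532775008468
F [-0.8  0.1  0.7]
lead in frame [-167.7 -211.7  187.6] clock 13.0 F [-0.8  0.1  0.7]
frame +x 10mm in tool [-8.77  0.1   4.81] frame +y [-0.24  9.98 -0.65] up [-4.81 -0.69 -8.74]
[ 48.4  28.  155.5]
0.13 -0.26 472 [[-39.0, -246.0, 149.0], [59.0, -171.0, 180.0]]
0.13 -0.165 104 [[-42.0, -165.0, 144.0], [3.0, -100.0, 199.0]]
0.13 -0.09 727 [[-39.0, -87.0, 144.0], [78.0, 41.0, 197.0]]
0.2 -0.26 68 [[54.0, -247.0, 201.0], [78.0, -223.0, 212.0]]
0.2 -0.165 298 [[-42.0, -151.0, 202.0], [11.0, -102.0, 244.0]]
0.2 -0.09 69 [[-19.0, -88.0, 201.0], [79.0, 43.0, 214.0]]
0.25 -0.165 82 [[-0.0, -140.0, 252.0], [21.0, -118.0, 303.0]]
```

Emit:
step_arm --rows '[[[48,28,155],0],[[48,28,155],0],[[48,28,155],0],[[48,28,155],0]]'

```text
clock: 13.5
eef_pos: [0.4762, 0.0335, 0.0888]
tool_rot: [0.035, 0.967, -0.044, 0.249]
ft_force: [0.2, 0.6, 0.1]
grip_width: -0.0005
grasp_force: 0.0
```

```bash
python3 - <<'E'
from plan import *
print('40',to(-.045,-.195,.0265))
p,d,c=shot('scene','s3'); cv2.imwrite('pics/s3c.png',cv2.resize(p[170:310,220:410,::-1],None,fx=4,fy=4,interpolation=cv2.INTER_CUBIC))
E
```

```text
lead in frame [-129.9 -194.9   30.5] clock 13.5 F [0.2 0.6 0.1]
frame +x 10mm in tool [-8.74  0.12  4.86] frame +y [-0.22  9.98 -0.65] up [-4.85 -0.68 -8.72]
body clearance mm to beam 120.3 y -228.0
body clearance mm to beam 121.2 y -185.0
body clearance mm to beam 122.6 y -142.0
40 [-72.3   1.2  44.7]
```

View pics/s3c.png

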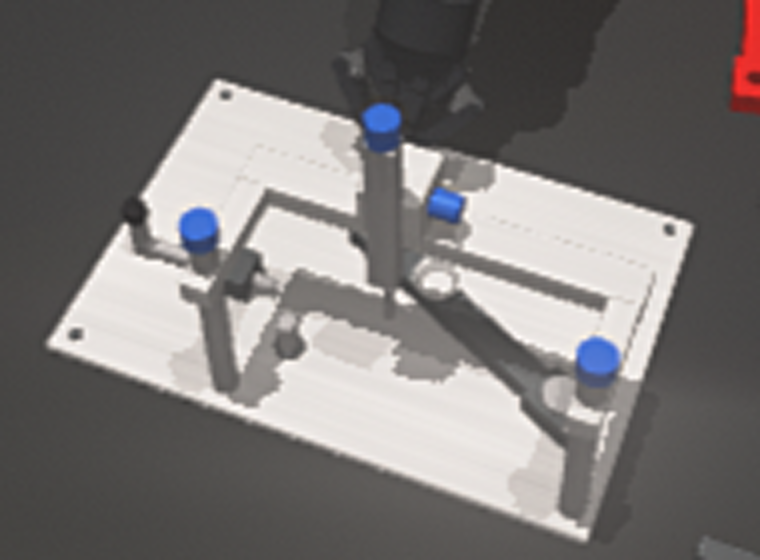

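The crop shows the fingers behind the column and the bar untouched; the stop is near crop (290,340) and the knob near (135,210). I'll push at a moderate pace to about 33 mm short.

Emit:
step_arm --rows '[[[-9,0,6],0],[[-18,0,11],0],[[-27,0,17],0],[[-36,0,22],0],[[-45,1,28],0],[[-54,1,34],0],[[-63,1,39],0],[[-72,1,45],0],[[-72,1,45],0]]'

```text
clock: 14.68
eef_pos: [0.5548, 0.0143, 0.0853]
tool_rot: [0.043, 0.966, -0.059, 0.247]
ft_force: [-18.9, -32.0, 15.3]
grip_width: 0.0002
grasp_force: 20.6
```

```bash
python3 - <<'E'
from plan import *
print('to -18',to(-.018,-.195,.026))
E
```

```text
lead in frame [ -50.4 -210.3   27. ] clock 14.675 F [-18.9 -32.   15.3]
frame +x 10mm in tool [-8.76  0.35  4.81] frame +y [-0.14  9.95 -0.98] up [-4.82 -0.92 -8.71]
body clearance mm to beam 42.6 y -239.0
body clearance mm to beam 43.5 y -196.0
body clearance mm to beam 44.0 y -153.0
to -18 [-28.2  16.5  15. ]
```

Unexpected force: 32 N in -y, with the fingers pushed 15 mm sideways. I'll look before pushing any further.

```bash
python3 - <<'E'
from plan import *
p,d,c=shot('scene','s4'); a=cv2.resize(p[180:300,230:400,::-1],None,fx=4,fy=4,interpolation=cv2.INTER_CUBIC)
p2,d2,c2=shot('top','t4'); b=cv2.resize(p2[110:220,240:400,::-1],None,fx=4,fy=4,interpolation=cv2.INTER_CUBIC)
w=800; 
im=np.zeros((600,800,3),np.uint8)
a=cv2.resize(a,(400,int(400*a.shape[0]/a.shape[1]))); im[:a.shape[0],:400]=a
b=cv2.resize(b,(400,int(400*b.shape[0]/b.shape[1]))); im[:b.shape[0],400:]=b
wi,_,_=shot('wrist','w4'); wi=cv2.resize(wi[:,:,::-1],(480,300)); im[300:,:480]=wi
cv2.imwrite('pics/m4.png',im); print(np.round(bot.get_obs()['ft_force'],1),bot.get_obs()['clock'])
E
```

```text
lead in frame [ -50.4 -210.3   27. ] clock 14.675 F [-18.9 -32.   15.3]
frame +x 10mm in tool [-8.76  0.35  4.81] frame +y [-0.14  9.95 -0.98] up [-4.82 -0.92 -8.71]
body clearance mm to beam 42.6 y -239.0
body clearance mm to beam 43.5 y -196.0
body clearance mm to beam 44.0 y -153.0
[-19.4 -32.7  16. ] 14.825
```

View pics/m4.png

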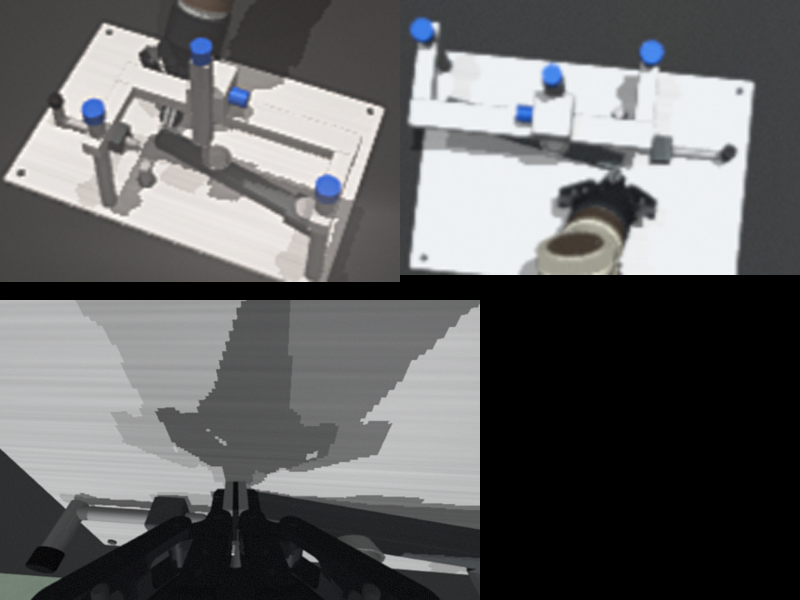

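The fingers are narrower than I assumed. They slipped past the bar's end corner and now press on its end face. The bar has swung part of the way. I'll back off, shift 20 mm toward the pin and push again.

Emit:
step_arm --rows '[[[10,-3,-6],0],[[20,-3,-11],0],[[31,-3,-17],0],[[31,10,-18],0],[[31,20,-18],0],[[31,20,-18],0]]'

```text
clock: 15.58
eef_pos: [0.5276, 0.0517, 0.0857]
tool_rot: [0.034, 0.966, -0.043, 0.252]
ft_force: [-0.2, -0.8, 0.7]
grip_width: -0.0001
grasp_force: 0.0
```

```bash
python3 - <<'E'
from plan import *
p,d,c=shot('wrist','w5'); cv2.imwrite('pics/w5b.png',p[:,:,::-1])
v,u=np.nonzero(d>0); f=fr(unproj(u,v,d[v,u],c)); g=p[v,u].astype(int).max(1)
k=(abs(f[:,2]-.034)<.006)&(g<90)&(f[:,0]>-.14)&(f[:,0]<.05)&(f[:,1]<-.06)&(f[:,1]>-.24)&(f[:,0]>-.14)
b=f[k]; print(len(b),np.round(np.percentile(b,[1,50,99],axis=0)*1e3))
for ya in np.arange(-.23,-.06,.015):
    s=b[(b[:,1]>ya)&(b[:,1]<ya+.015)]
    if len(s)>5: print(round(ya*1e3+7),len(s),np.round(np.percentile(s[:,0],[2,50,98])*1e3))
print('to',to(-.04,-.178,.026))
E
```

```text
lead in frame [ -79.8 -172.5   27.6] clock 15.575 F [-0.2 -0.8  0.7]
frame +x 10mm in tool [-8.71  0.1   4.9 ] frame +y [-0.24  9.98 -0.62] up [-4.9  -0.66 -8.69]
body clearance mm to beam 72.6 y -205.0
body clearance mm to beam 73.7 y -163.0
body clearance mm to beam 74.7 y -120.0
1038 [[-113. -184.   28.]
 [-107. -169.   34.]
 [ -24.  -61.   40.]]
-178 474 [-113. -108.  -29.]
-163 425 [-113. -108. -102.]
-118 15 [-40. -39. -34.]
-103 9 [-18. -15. -13.]
-73 49 [-28. -27. -26.]
-58 66 [-27. -26. -24.]
to [-33.8  -5.   21.3]
```

View pics/w5b.png

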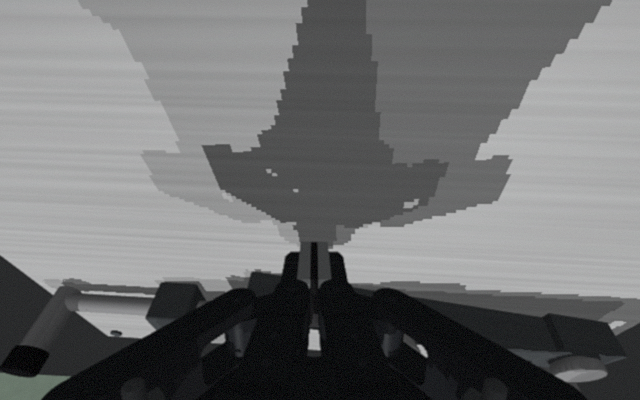

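The wrist picture shows the bar running from the pin side (right, cup at (580,365)) to its end just left of the fingers at about (240,280), roughly 12° short. The fingers now overlap it well.

Emit:
step_arm --rows '[[[-9,0,5],0],[[-17,0,10],0],[[-26,0,15],0],[[-33,0,18],0],[[-40,0,22],0],[[-48,0,27],0],[[-48,0,27],0]]'

```text
clock: 16.5
eef_pos: [0.5829, 0.0452, 0.0858]
tool_rot: [0.035, 0.966, -0.043, 0.252]
ft_force: [0.6, 0.2, -0.3]
grip_width: 0.0002
grasp_force: 0.0
```

```bash
python3 - <<'E'
from plan import *
E
```

```text
lead in frame [ -24.1 -174.8   27.8] clock 16.5 F [ 0.6  0.2 -0.3]
frame +x 10mm in tool [-8.71  0.12  4.91] frame +y [-0.21  9.98 -0.63] up [-4.91 -0.65 -8.69]
body clearance mm to beam 17.1 y -208.0
body clearance mm to beam 18.0 y -165.0
body clearance mm to beam 19.0 y -123.0
```

Emit:
step_arm --rows '[[[-2,0,1],0],[[-4,0,2],0],[[-6,0,3],0],[[-8,0,4],0],[[-8,0,4],0]]'

```text
clock: 17.12
eef_pos: [0.5907, 0.0441, 0.0858]
tool_rot: [0.035, 0.966, -0.044, 0.252]
ft_force: [-1.9, -0.4, 0.6]
grip_width: 0.0003
grasp_force: 0.8
```

```bash
python3 - <<'E'
from plan import *
for n in('scene','top'):
    p,d,c=shot(n,n+'6'); v,u=np.nonzero(d>0); f=fr(unproj(u,v,d[v,u],c)); g=p[v,u].astype(int).max(1)
    k=(abs(f[:,2]-.034)<.008)&(g<110)&(abs(f[:,0])<.06)&(f[:,1]<-.03)&(f[:,1]>-.24); b=f[k]
    for ya in np.arange(-.24,-.03,.02):
        s=b[(b[:,1]>ya)&(b[:,1]<ya+.02)]
        if len(s)>3: print(n,round(ya*1e3+10),len(s),np.round(np.percentile(s[:,0],[2,50,98])*1e3),round(s[:,1].min()*1e3))
p=cv2.imread('pics/scene6.png'); cv2.imwrite('pics/s6c.png',cv2.resize(p[195:290,240:380],None,fx=5,fy=5,interpolation=cv2.INTER_CUBIC))
E
```

```text
lead in frame [ -16.3 -175.3   27.7] clock 17.125 F [-1.9 -0.4  0.6]
frame +x 10mm in tool [-8.72  0.13  4.9 ] frame +y [-0.22  9.98 -0.64] up [-4.89 -0.67 -8.7 ]
body clearance mm to beam 8.6 y -208.0
body clearance mm to beam 10.1 y -165.0
body clearance mm to beam 11.0 y -123.0
scene -210 42 [-21.  -8.  27.] -220
scene -190 49 [-29.  -8.  24.] -200
scene -170 74 [-34. -12.   5.] -180
scene -150 25 [-16.   2.   6.] -160
scene -130 11 [5. 6. 9.] -140
scene -110 45 [-16.  -1.   8.] -119
scene -90 43 [-15.  -3.   9.] -100
scene -70 15 [-16.   7.   9.] -80
scene -50 11 [-12.   9.  12.] -58
scene -30 5 [ 9.  9. 10.] -39
top -190 4 [-31. -27. -24.] -186
top -170 4 [-28. -26. -25.] -180
```

View pics/s6c.png

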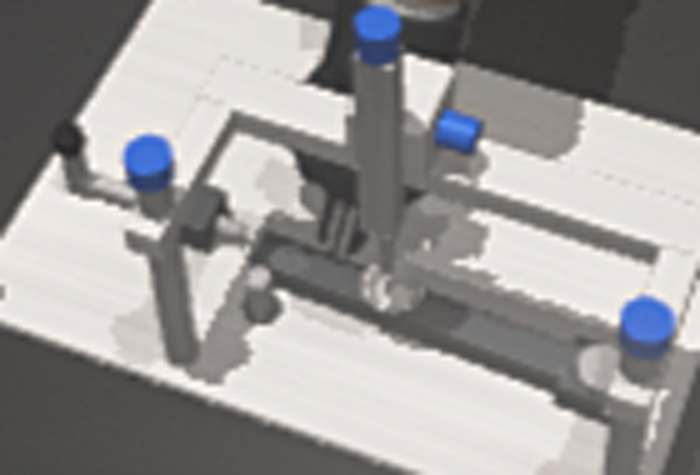

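The bar is now under the beam, its end a few mm from the stop post at crop (262,290), with the cup under the probe. I'll ease it on in 1 mm steps.

Emit:
step_arm --rows '[[[-0.9,0,0.5],0],[[-1.7,0,1.0],0],[[-2.6,0,1.5],0],[[-2.6,0,1.5],0]]'

```text
clock: 17.73
eef_pos: [0.5935, 0.0438, 0.0857]
tool_rot: [0.035, 0.966, -0.044, 0.251]
ft_force: [-2.4, -1.8, 0.4]
grip_width: 0.0004
grasp_force: 1.1
```

Emit:
step_arm --rows '[[[-0.9,0,0.5],0],[[-0.9,0,0.5],0]]'

```text
clock: 17.98
eef_pos: [0.5946, 0.0439, 0.0857]
tool_rot: [0.035, 0.966, -0.044, 0.251]
ft_force: [-2.6, -1.6, 0.9]
grip_width: 0.0
grasp_force: 1.0
```

Emit:
step_arm --rows '[[[-0.9,0,0.5],0],[[-0.9,0,0.5],0]]'

```text
clock: 18.23
eef_pos: [0.5956, 0.0439, 0.0858]
tool_rot: [0.035, 0.966, -0.043, 0.251]
ft_force: [-1.2, -1.7, -0.0]
grip_width: -0.0002
grasp_force: 0.9
```

Emit:
step_arm --rows '[[[-0.9,0,0.5],0],[[-0.9,0,0.5],0]]'

```text
clock: 18.48
eef_pos: [0.5967, 0.0438, 0.0858]
tool_rot: [0.035, 0.966, -0.043, 0.252]
ft_force: [-2.3, -1.8, -1.2]
grip_width: 0.0003
grasp_force: 0.9
```

Emit:
step_arm --rows '[[[-0.9,0,0.5],0],[[-0.9,0,0.5],0]]'

```text
clock: 18.73
eef_pos: [0.5977, 0.0436, 0.0858]
tool_rot: [0.035, 0.966, -0.044, 0.252]
ft_force: [-1.6, -1.6, 1.0]
grip_width: -0.0
grasp_force: 0.8
```

Emit:
step_arm --rows '[[[-0.9,0,0.5],0],[[-0.9,0,0.5],0]]'

```text
clock: 18.98
eef_pos: [0.598, 0.0436, 0.0857]
tool_rot: [0.035, 0.966, -0.044, 0.251]
ft_force: [-4.5, -0.8, 3.1]
grip_width: -0.0001
grasp_force: 2.7
```

```bash
python3 - <<'E'
from plan import *
p,d,c=shot('scene','s7')
im=cv2.resize(p[225:275,270:345,::-1],None,fx=10,fy=10,interpolation=cv2.INTER_CUBIC)
def L(A,B,col):
    t=((proj(np.array([W(*A),W(*B)]),c)-[270,225]+.5)*10).astype(int); cv2.line(im,tuple(map(int,t[0])),tuple(map(int,t[1])),col,1)
L((.012,-.22,.034),(.012,-.1,.034),(0,255,0)); L((-.012,-.22,.034),(-.012,-.1,.034),(0,255,0)); L((-.012,-.22,.034),(.012,-.22,.034),(0,255,0))
L((.012,-.22,.012),(.012,-.1,.012),(0,255,255))
cv2.imwrite('pics/s7c.png',im)
E
```

```text
lead in frame [  -9.1 -175.2   27.6] clock 18.975 F [-4.5 -0.8  3.1]
frame +x 10mm in tool [-8.73  0.12  4.88] frame +y [-0.22  9.98 -0.64] up [-4.88 -0.67 -8.7 ]
body clearance mm to beam 1.7 y -208.0
body clearance mm to beam 2.7 y -165.0
body clearance mm to beam 3.6 y -123.0
```

View pics/s7c.png

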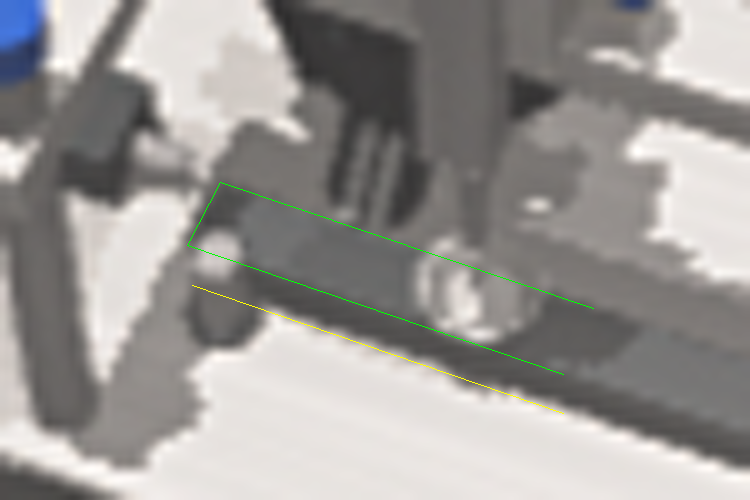

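The force stepped up and the motion stalled: the bar lies on the stop, and the home outline (green) fits it. I'll add a slight half-millimetre press to seat it, hold, then back out.

Emit:
step_arm --rows '[[[-0.5,0,0.3],0],[[-0.5,0,0.3],0],[[-0.5,0,0.3],0]]'

```text
clock: 19.4
eef_pos: [0.5982, 0.0436, 0.0857]
tool_rot: [0.035, 0.966, -0.044, 0.251]
ft_force: [-7.7, -0.0, 5.8]
grip_width: 0.0
grasp_force: 3.9
```

```bash
python3 - <<'E'
from plan import *
p,d,c=shot('top','t8')
r=bot.trace('bolt_knob','top')
for x in r[:3]: 
    m=x['pixels']&(d>0); v,u=np.nonzero(m); f=fr(unproj(u,v,d[m],c)); k=f[:,2]>.05; print(x['score'],x['uv'],k.sum(),np.round(np.median(f[k],0)*1e3,1) if k.any() else '')
v,u=np.nonzero(d>0); f=fr(unproj(u,v,d[v,u],c)); g=p[v,u].max(1)
k=(f[:,2]>.05)&(f[:,2]<.09)&(abs(f[:,0]+.02)<.03)&(f[:,1]<-.31)&(f[:,1]>-.38); print('knob pts',k.sum(),np.round(f[k].mean(0)*1e3,1),np.round(f[k].max(0)*1e3,1),np.round(f[k].min(0)*1e3,1))
E
```

```text
lead in frame [  -9.  -175.2   27.5] clock 19.4 F [-7.7 -0.   5.8]
frame +x 10mm in tool [-8.73  0.12  4.88] frame +y [-0.22  9.98 -0.64] up [-4.88 -0.67 -8.71]
body clearance mm to beam 1.5 y -208.0
body clearance mm to beam 2.5 y -165.0
body clearance mm to beam 3.5 y -123.0
knob pts 34 [ -19.  -347.2   68.1] [  -9.1 -337.9   73.8] [ -28.1 -356.8   57.4]
```

The bar is seated, with about 8 N on the pads. The knob is at y ≈ -347 mm, so the bolt is about 4 mm in. I'll back out, lift, and go round behind the knob.

Emit:
step_arm --rows '[[[20,0,-11],0],[[40,-1,-22],0],[[58,-1,-32],0],[[34,-4,-76],0],[[9,-8,-119],0],[[14,-233,-105],0],[[14,-233,-105],0],[[14,-233,-105],0],[[14,-233,-105],0],[[14,-233,-105],0]]'

```text
clock: 20.75
eef_pos: [0.5162, -0.1797, 0.1871]
tool_rot: [0.037, 0.966, -0.045, 0.253]
ft_force: [-0.1, 0.5, -0.0]
grip_width: 0.0002
grasp_force: 0.0
```

```bash
python3 - <<'E'
from plan import *
print('above',to(.002,-.40,.125),'down',to(.002,-.395,.0454),'to y -.34',to(.002,-.34,.0454))
p,d,c=shot('scene','s9'); 
r=bot.trace('bar','scene')
for x in r[:3]:
    m=x['pixels']&(d>0); v,u=np.nonzero(m); f=fr(unproj(u,v,d[m],c)); k=(f[:,2]>.03)&(f[:,2]<.037)&(f[:,1]<-.16); print(x['uv'],k.sum(),np.round(np.percentile(f[k],[3,50,97],axis=0)*1e3).tolist() if k.any() else '')
E
```

```text
lead in frame [ -73.  -404.4  129.2] clock 20.75 F [-0.1  0.5 -0. ]
frame +x 10mm in tool [-8.7   0.17  4.92] frame +y [-0.18  9.98 -0.67] up [-4.92 -0.67 -8.68]
above [-63.3   6.   40.2] down [-24.2  16.3 109. ] to y -.34 [-25.2  71.1 105.3]
[430.3, 317.5] 0 
[407.6, 176.0] 0 
[485.0, 208.8] 0
```

Emit:
step_arm --rows '[[[-32,3,20],0],[[-63,6,40],0],[[-50,8,65],0],[[-24,11,109],0],[[-24,11,109],0]]'

```text
clock: 21.48
eef_pos: [0.5864, -0.1749, 0.0967]
tool_rot: [0.034, 0.968, -0.041, 0.246]
ft_force: [-0.0, 0.3, -0.6]
grip_width: -0.0002
grasp_force: 0.0
```

```bash
python3 - <<'E'
from plan import *
for z in(.03,.062): # axis point at height
    s=(z-T[2])/M[2,2]; print('finger axis at z',z,np.round(fr(T+M[:,2]*s)[0]*1e3,1))
p,d,c=shot('wrist','w10'); q_,_,_=shot('scene','s10')
im=np.zeros((550,800,3),np.uint8); im[:250,:400]=cv2.resize(p[:,:,::-1],(400,250)); im[250:,:]=cv2.resize(q_[200:275,215:415,::-1],(800,300),interpolation=cv2.INTER_CUBIC); cv2.imwrite('pics/m10.png',im)
E
```

```text
lead in frame [  -4.2 -393.6   38.1] clock 21.475 F [-0.   0.3 -0.6]
frame +x 10mm in tool [-8.77  0.09  4.8 ] frame +y [-0.23  9.98 -0.6 ] up [-4.79 -0.63 -8.75]
body clearance mm to beam -10.7 y -428.0
body clearance mm to beam -9.6 y -385.0
body clearance mm to beam -8.1 y -342.0
finger axis at z 0.03 [ -12.3 -394.    30. ]
finger axis at z 0.062 [ -29.8 -391.8   62. ]
```

View pics/m10.png

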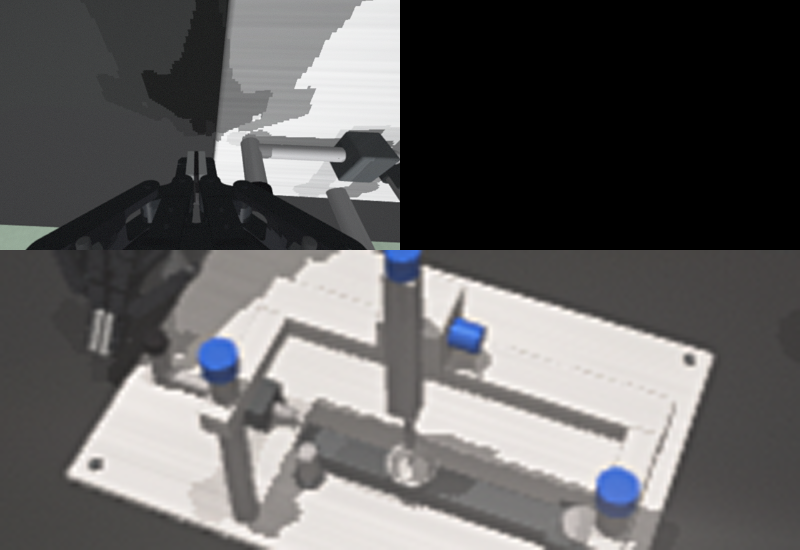

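The bar stays against its stop. The fingers are level with the knob on its outer side, and a bit low, so I'll raise them slightly so that only the fingertips meet the cap.

Emit:
step_arm --rows '[[[-7,-1,-9],0],[[-7,-1,-9],0],[[-7,-1,-9],0]]'

```text
clock: 21.95
eef_pos: [0.5922, -0.1788, 0.1153]
tool_rot: [0.035, 0.966, -0.044, 0.253]
ft_force: [-1.1, 0.2, 0.1]
grip_width: -0.0001
grasp_force: 0.0
```

```bash
python3 - <<'E'
from plan import *
K=M.T@(W(-.0195,-.347,.062)-T); print('knob in tool',np.round(K*1e3,1)); print(to(-.001,-.39,.0515))
E
```

```text
lead in frame [   2.8 -397.4   57.4] clock 21.95 F [-1.1  0.2  0.1]
frame +x 10mm in tool [-8.7   0.13  4.92] frame +y [-0.22  9.98 -0.65] up [-4.92 -0.67 -8.68]
body clearance mm to beam -26.8 y -432.0
body clearance mm to beam -25.4 y -390.0
body clearance mm to beam -24.5 y -347.0
knob in tool [ 5.  49.7 54.8]
[6.  7.7 2.8]
```

Emit:
step_arm --rows '[[[0,12,-1],0],[[0,24,-1],0],[[-1,30,-2],0],[[-1,35,-2],0],[[-1,40,-3],0],[[-1,45,-3],0],[[-1,50,-3],0],[[-1,55,-4],0],[[-1,60,-4],0],[[-1,65,-4],0],[[-1,65,-4],0]]'

```text
clock: 23.32
eef_pos: [0.5966, -0.1128, 0.1132]
tool_rot: [0.035, 0.966, -0.043, 0.252]
ft_force: [-0.1, -0.2, -0.1]
grip_width: -0.0001
grasp_force: 0.3
```

```bash
cat > knob.py <<'E'
from plan import *
p,d,c=shot('top','t11'); v,u=np.nonzero(d>0); f=fr(unproj(u,v,d[v,u],c))
k=(f[:,2]>.05)&(f[:,2]<.085)&(abs(f[:,0]+.02)<.03)&(f[:,1]<-.26)&(f[:,1]>-.38); 
if k.any(): print('top knob pts',k.sum(),np.round(f[k].mean(0)*1e3,1),np.round(f[k].max(0)*1e3,1),np.round(f[k].min(0)*1e3,1))
p,d,c=shot('scene','s11'); v,u=np.nonzero(d>0); f=fr(unproj(u,v,d[v,u],c)); g=p[v,u].max(1)
k=(f[:,2]>.052)&(f[:,2]<.075)&(abs(f[:,0]+.016)<.02)&(f[:,1]<-.285)&(f[:,1]>-.38)
for i in f[k][:0]: pass
print('scene',k.sum(),np.round(np.percentile(f[k],[2,50,98],axis=0)*1e3).tolist() if k.any() else '')
E
python3 knob.py
```

```text
lead in frame [   1.8 -331.2   55.1] clock 23.325 F [-0.1 -0.2 -0.1]
frame +x 10mm in tool [-8.72  0.11  4.9 ] frame +y [-0.22  9.98 -0.63] up [-4.9  -0.66 -8.69]
body clearance mm to beam -24.7 y -366.0
body clearance mm to beam -23.7 y -324.0
body clearance mm to beam -22.7 y -281.0
top knob pts 37 [ -10.4 -320.5   69.5] [   0.8 -296.5   84.9] [ -21.  -341.1   52.7]
scene 64 [[-27.0, -343.0, 57.0], [-10.0, -325.0, 68.0], [-1.0, -309.0, 74.0]]
```

Emit:
step_arm --rows '[[[0,2,0],0],[[0,4,0],0],[[0,6,0],0],[[0,6,0],0]]'

```text
clock: 23.92
eef_pos: [0.5966, -0.1115, 0.1131]
tool_rot: [0.038, 0.966, -0.048, 0.252]
ft_force: [-2.9, -13.0, 1.7]
grip_width: -0.0
grasp_force: 6.2
```

Emit:
step_arm --rows '[[[0,2,0],0],[[0,2,0],0]]'

```text
clock: 24.18
eef_pos: [0.5967, -0.1111, 0.1131]
tool_rot: [0.039, 0.966, -0.05, 0.251]
ft_force: [-3.4, -17.5, 2.3]
grip_width: -0.0002
grasp_force: 8.3
```

Emit:
step_arm --rows '[[[0,2,0],0],[[0,2,0],0]]'

```text
clock: 24.42
eef_pos: [0.5967, -0.1108, 0.1132]
tool_rot: [0.04, 0.966, -0.052, 0.251]
ft_force: [-3.8, -20.4, 1.7]
grip_width: -0.0001
grasp_force: 10.5
```

It has stalled against a hard end. I'll back off and check the bolt in the picture.

Emit:
step_arm --rows '[[[0,-12,0],0],[[0,-30,0],0],[[0,-50,0],0],[[-20,-60,-35],0],[[-39,-65,-70],0],[[-39,-65,-70],0]]'

```text
clock: 25.18
eef_pos: [0.5941, -0.1639, 0.2016]
tool_rot: [0.035, 0.965, -0.044, 0.256]
ft_force: [0.1, 0.3, 0.5]
grip_width: -0.0001
grasp_force: 0.0
```

```bash
python3 knob.py; python3 - <<'E'
import cv2
p=cv2.imread('pics/s11.png'); cv2.imwrite('pics/s12c.png',cv2.resize(p[205:275,240:345],None,fx=7,fy=7,interpolation=cv2.INTER_CUBIC))
E
```

```text
lead in frame [   3.8 -382.4  143.9] clock 25.175 F [0.1 0.3 0.5]
frame +x 10mm in tool [-8.67  0.13  4.97] frame +y [-0.23  9.98 -0.65] up [-4.97 -0.68 -8.65]
top knob pts 34 [ -18.7 -304.3   68.7] [  -9.9 -296.4   76.2] [ -27.3 -312.9   55. ]
scene 10 [[-27.0, -315.0, 61.0], [-15.0, -312.0, 68.0], [-11.0, -309.0, 71.0]]
```

View pics/s12c.png

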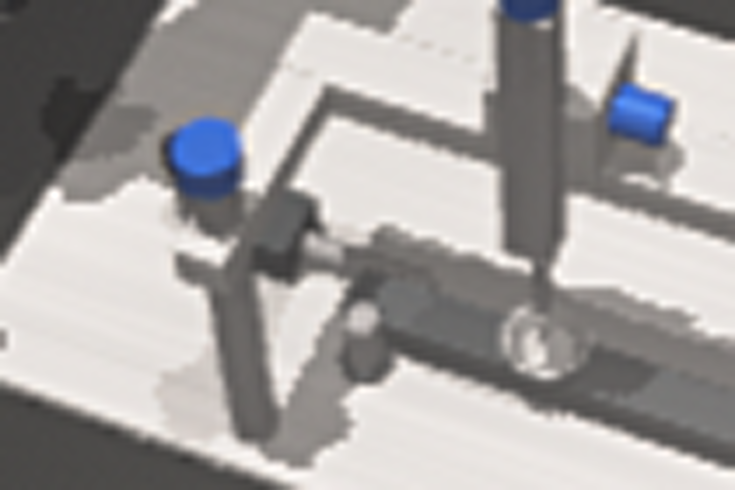

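The knob moved from y = -347 to -304 mm, so the bolt is fully in. The rod reaches behind the bar (crop (330,250) onward) and the bar lies on the stop. The robot is clear, so I'm handing in.

```bash
python3 -c "
from workcell import bot
print(bot.job_done())"
```

```text
the job is handed in; nothing more can be done
None
```

The bar lies against its stop with the bolt fully in behind it (knob moved 43 mm to its end) and the robot clear; I handed the job in at about 25 s but got no verdict back. To reach under the gantry I tilted the gripper about 30° by driving the arm against its reach limits, and one early push slipped off the bar's end (about 38 N at the wrist) before I corrected it.

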